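# Crack a metering valve open by one true turn, then open its outlet cock

## Robot

A 6-joint arm with a two-finger parallel gripper is mounted at the origin on a cart in front of the work surface, level with it; the furniture and walls round the work are solid. World frame = base frame: x ahead of the robot, y to its left, z up, the work surface at z = 0. Lengths are in m, angles in rad, forces in N, time in s.
With the tool pointing down it reaches from about 0.325 to 0.925 m from the base axis. Payload 3.1 kg.
Tool frame: the origin (TCP) lies at the very end of the fingers, on their centre line; the grasp point (between the pads) lies 19 mm behind it (arm.grasp_offset is the distance from the TCP to the grasp point, in m); z points along the fingers, y is the line along which they close (so a half turn about z gives the same grasp; the last joint's range is limited). The gripper opens to 85 mm and grips with 20 to 120 N. Pads are 22 mm wide; open, the fingers measure 114 mm over their backs; the gripper's body (76 mm by 85 mm) begins 54 mm behind the grasp point. The pads swing forward as they close: fully open they stand 13 mm farther back than shut.
Start: joints at [-1.255, 0.217, 1.613, -0, 1.311, -0.112], TCP at [0.259, -0.569, 0.231] pointing down, gripper open.
Joint ranges: [-2.75, 2.75], [-0.78, 2.1], [0.31, 2.55], [-1.13, 4.27], [0.13, 2.63], [-2.58, 2.58]. Speed limits (rad/s): [2.79, 2.79, 3.14, 3.14, 3.14, 3.14].

## Interface

Orientations are given as [roll, pitch, yaw] about the fixed x, y, z axes, in that order (R = Rz(yaw) Ry(pitch) Rx(roll)).
In Python, from cell import arm gives the robot as it stands.
- The arm moves only by the tool drive_tool, never from a script. Its argument "motion" is one flat list of numbers, 6 for each row, row after row: the shift along the tool's x, y, z in cm, then the turn, a rotation vector about the tool's x, y, z in rad. In form: [x, y, z, wx, wy, wz, x, y, z, wx, wy, wz, ...]. A call has 1 to 20 rows; each row shifts and turns the commanded pose from where the row before left it, along the tool's axes as they then stand; what a row does not reach is not made up. A row lasts 1/10 s, in which the tool goes at most 50 mm and 8.59 degrees, less where a joint would pass 70% of its speed; a pose out of reach is approached as far as the arm can. A call is refused whole if a number of a shift passes 5 or a number of a turn 0.15, either way. A call with a gripper value outside its range is refused whole. "grip" is the closure in counts, from 0 (fully open) to 255 (shut), set as the call begins (left out, the last holds). The fingers move at their own pace and stop on an object; the grip force is fixed at half the most. Time passes only in rows, so rows that do not move let the fingers close. It gives the time, the measured TCP pose, the force, the opening and the grip force at its end, in the units of the state.
- arm.sense(): the state, without advancing time (a new reading comes with each control period).
- arm.get_image(name): name is "scene" or "top"; returns a dict with "frame" (480x640x3 uint8, red, green, blue), "fx", "fy", "cx", "cy" (pixels), "cam_to_world" (4x4, takes a point from camera to world coordinates). Camera axes: x right, y down, z forward; pixel columns grow to the right and rows downward; lengths in m; the calibration is good to about 2 mm. A picture is of the moment at which its call begins. There is no depth.
- arm.sign_off(): hands the job in; it is judged then, once.
Trained networks look in a picture, given as the dict that the camera call returned (one of the last four; its "shot" number tells which), for a name from the list of things; names that differ only in an ending like _2 or _b are one class to them, and where a whole thing is asked for, a point or a joint stands for the part that bears it (a point fixed in the world has none). Each returns a list of dicts, best first, with "score" (0 to 1); they miss things now and then, are a little off and sometimes report something else, mostly with a low value. They report only what shows in the picture. A call takes as long as a camera call.
- arm.find_in(picture, query): "extent" ([centre column, centre row, width, height] as shares, 0 to 1, of the picture: columns of its width, rows of its height, round what is visible of it).
The state is a dict: "time": time; "joint_positions": joint angles; "dq": joint speeds; "joint_torque": joint torques, N m; "position": TCP position; "ee_rot": TCP orientation; "contact_force": force on the tool from outside, world axes, zero at the start; "ft_torque": the same for the moment, N m; "grip_width": opening from 0.0 (shut) to 1.0 (fully open); "finger_force": force on a finger pad.
Only numpy, scipy, OpenCV 4.12 (cv2) and the standard library are available. Lean on these libraries where they do the work, as an engineer would, in place of code of your own. Each camera call takes 0.05 s, during which the arm holds its last target. There are 200 camera calls.

## Task

Open the metering valve by exactly one full turn of its drive. Its coupling is worn, so crank the handwheel anticlockwise (seen from above) through the loose play, feel where it begins to drive the stem, count one whole turn from there and let go of the crank. Then swing the lever of the outlet cock from across the pipe round to in line with the pipe, pointing away from the handwheel, against its stop. Do all this without forcing anything or disturbing the glassware and bits standing about.

Things in the scene. Friction and masses are not known exactly. Their poses are not given: they have to be found in the camera images.
- manifold: steel manifold with a pipe (20 mm thick, axis 44 mm up) along its y axis. Origin at worktop level on the metering valve's vertical axis, z up; the outlet cock's vertical axis is at (0, -115 mm). Spans x -33..33, y -175..85 mm (base plate below: x -45..45, y -185..65 mm). It rides on rubber mounts that give 1 mm for every 5 N of side load and spring back; more than 5 mm (25 N) is forcing it.
- mount_mid (a point): fixed point of the base plate, at worktop level, right under the metering valve's axis when the manifold is not pushed. A grey service column, floor to ceiling, stands to its right, filling x 0.375 to 0.567 m, y below 0.002 m of the world: keep the arm clear of it.
- handwheel: black three-spoke handwheel, rim 122 mm over all (bar 12 mm thick, centre 100 mm up), hub top 111 mm up. Turns about the valve's axis, anticlockwise from above opens. Origin on that axis at worktop level; x axis points to the crank grip. Up to 4.9 rad of play (at least 0.4) turns loosely first, with about 0.5 N at the grip; then driving the stem takes 7 to 8 N. Turning back reopens the play.
- crank_mid (a point): middle of the crank grip on the wheel's rim: upright, black, 19 mm diameter, 109 to 149 mm above the worktop; this point is on its axis, 130 mm above the worktop and 55 mm from the wheel's axis. The grip revolves freely on its own pin, so a gripper holding it can go round the circle without turning.
- stem_tip (a point): top of the bare steel stem (8 mm diameter) in the middle of the handwheel, 120 mm above the worktop when shut. It does not turn; it rises 1.0 mm for each driven turn and not at all in the play (too little to measure well). A driven turn counts from where the load comes on. It starts shut; a hard stop comes after 2.5 driven turns.
- cock_lever: flat steel lever of the outlet cock, on a vertical axis at its origin (worktop level). Blade 14 mm wide, 92 to 100 mm up, 65 mm long along its own -x, ending in a knob. Starts within 0.35 rad of pointing to the manifold's -x; opens anticlockwise from above to a hard stop where it points along the pipe to the manifold's -y (away from the wheel). Takes 2 N at the knob; stays where left.
- lever_tip (a point): middle of the black knob (16 mm diameter, 92 to 122 mm above the worktop) at the end of the cock lever, 65 mm from the cock's axis; this point is 107 mm above the worktop.
- beaker: loose glass beaker, 58 mm wide, 74 mm tall, to the left of the handwheel; origin under its centre. Not to be disturbed.
- vial: loose capped glass vial, 23 mm diameter, 49 mm tall, left of the pipe, beyond the handwheel; origin under its centre. Not to be disturbed.
- stopper: loose black rubber stopper, 25 mm diameter, 22 mm tall, right of the station; origin under its centre. Not to be disturbed.

How it is judged:
On the way, in this order (a step that is already met when the one before it is completed fails the run):
1. the play is taken up and the stem begins to rise (z of stem_tip in the frame of manifold above 0.12006 m), for 0.1 s.
2. the stem stands one driven turn open (0.9 to 1.1 turns) and the handwheel has been let go (z of stem_tip in the frame of manifold between 0.1209 and 0.1211 m and contact force between anything else and handwheel below 0.2 N), for 0.3 s.
3. the outlet cock is swung open to its stop (x of lever_tip in the frame of manifold above -0.01 m), for 0.2 s.
At the end, for the whole second after the job is handed in: The stem has risen by one driven turn (0.9 to 1.1 mm, 1.0 mm a turn), the cock lever lies along the pipe at its stop (its knob within 10 mm of the pipe's vertical plane), both are at rest and released, and the bystanders stand where they stood (z of stem_tip in the frame of manifold between 0.1209 and 0.1211 m and x of lever_tip in the frame of manifold above -0.01 m and angular speed of each of handwheel, cock_lever below 0.05 rad/s); the robot touches nothing.
It fails at once if the metering valve is driven more than a turn and a quarter (z of stem_tip in the frame of manifold above 0.12125 m).
It fails at once if the crank or the lever is forced: the manifold is pushed more than 5 mm (25 N) sideways on its rubber mounts (horizontal distance between manifold and mount_mid above 0.005 m).
It fails at once if a bystander (beaker, vial or stopper) is pushed more than 30 mm or tipped ((distance of beaker from where it was at the start of the episode above 0.03 m or angle between beaker's own z axis and vertical above 0.35 rad) or (distance of vial from where it was at the start of the episode above 0.03 m or angle between vial's own z axis and vertical above 0.35 rad) or (distance of stopper from where it was at the start of the episode above 0.03 m or angle between stopper's own z axis and vertical above 0.35 rad)).
It also fails if it takes over 72 s, if anything falls off the work surface, if the arm or the gripper's body presses on something with over 40 N, if the wrist force passes 120 N, or if a joint passes its speed limit or range.

## Working session

There is one attempt and no reset: what is moved stays moved. The work goes in short steps, Python scripts to look and compute and a tool call to move; the robot and the scene stay as the last step left them, time stands still between calls to the robot, and variables do not carry over. Pictures are saved under pics/ and viewed, at most 10 in all, crops included, and the job is handed in when it is done.

Besides the shell and the picture viewer there is one more tool, called after "Emit:" in YAML: its name, and indented under it one key for each argument. drive_tool: Moves the arm, as the interface text tells. Its arguments: {"type":"object","properties":{"motion":{"type":"array"},"grip":{"type":"number"}},"required":["motion"]}

```bash
mkdir -p pics; python3 - <<'E'
from cell import arm
import cv2,numpy as np
s=arm.sense();print({k:np.round(v,3).tolist() for k,v in s.items()})
for n in("scene","top"):
    p=arm.get_image(n);cv2.imwrite(f"pics/{n}0.png",p["frame"][:,:,::-1])
    print(n,p["fx"],p["fy"],p["cx"],p["cy"],np.round(p["cam_to_world"],4).tolist())
    for q in["handwheel","crank_mid","stem_tip","cock_lever","lever_tip","beaker","vial","stopper","manifold"]:
        r=arm.find_in(p,q)[:2]
        print(q,[(round(d["score"],2),np.round(np.array(d["extent"])*[640,480,640,480],1).tolist()) for d in r])
E
```

```text
{'time': 0.0, 'joint_positions': [-1.255, 0.218, 1.615, -0.0, 1.311, -0.112], 'dq': [0.0, -0.001, 0.001, -0.0, 0.001, 0.0], 'joint_torque': [0.0, -39.685, -30.385, -0.0, 0.01, -0.0], 'position': [0.259, -0.568, 0.23], 'ee_rot': [-3.139, -0.0, 0.428], 'contact_force': [-0.194, 0.109, 0.673], 'ft_torque': [-0.05, 0.019, 0.014], 'finger_force': 0.0, 'grip_width': 1.001}
scene 512.9064215711128 512.9064215711128 315.74288007059863 244.5974624457793 [[-0.4619, -0.4701, 0.7521, -0.1414], [-0.8868, 0.2611, -0.3814, 0.5741], [-0.017, -0.8431, -0.5374, 0.5599], [0.0, 0.0, 0.0, 1.0]]
handwheel [(0.75, [363.6, 249.2, 74.3, 68.7]), (0.41, [355.5, 216.9, 46.0, 24.1])]
crank_mid [(0.94, [366.2, 246.2, 73.6, 71.7])]
stem_tip []
cock_lever [(0.9, [354.4, 219.0, 40.9, 27.0])]
lever_tip [(0.71, [355.5, 218.6, 44.3, 27.8])]
beaker [(0.89, [287.4, 300.8, 35.1, 47.9])]
vial []
stopper [(0.66, [399.7, 288.1, 12.5, 21.0])]
manifold [(0.77, [358.8, 264.3, 83.7, 114.8])]
top 525.2399817641117 525.2399817641117 323.6449665496798 242.65509027498075 [[-0.0086, -0.9961, 0.0878, 0.4502], [-0.9999, 0.0091, 0.0045, 0.2619], [-0.0053, -0.0878, -0.9961, 0.9529], [0.0, 0.0, 0.0, 1.0]]
handwheel [(0.89, [364.7, 297.2, 73.4, 78.5])]
crank_mid [(0.9, [364.7, 296.0, 75.8, 78.0])]
stem_tip []
cock_lever [(0.81, [397.1, 227.7, 56.5, 19.5])]
lever_tip [(0.58, [397.2, 231.3, 53.6, 20.8])]
beaker [(0.96, [294.2, 281.5, 30.6, 34.0])]
vial [(0.61, [324.0, 261.6, 13.2, 19.8])]
stopper [(0.72, [405.8, 295.4, 9.7, 11.3])]
manifold [(0.84, [376.6, 271.6, 100.6, 151.9])]
```

```bash
python3 - <<'E'
import cv2
a=cv2.imread("pics/top0.png")[185:365,260:470];cv2.imwrite("pics/t1.png",cv2.resize(a,None,fx=3.3,fy=3.3,interpolation=cv2.INTER_CUBIC))
a=cv2.imread("pics/scene0.png")[180:340,250:450];cv2.imwrite("pics/s1.png",cv2.resize(a,None,fx=3.5,fy=3.5,interpolation=cv2.INTER_CUBIC))
E
```

```text
(no output)
```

View pics/t1.png

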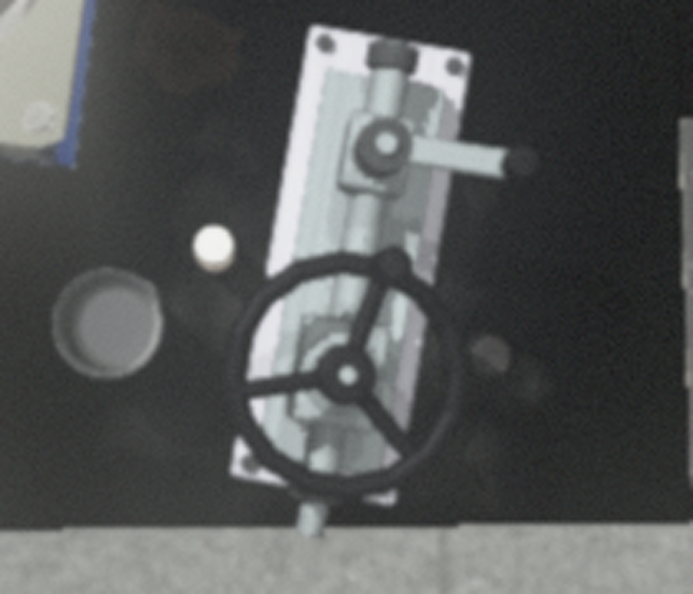

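View pics/s1.png

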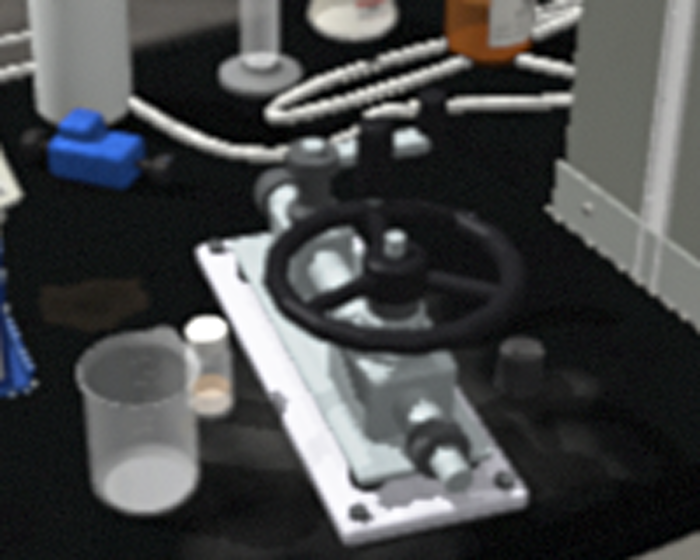

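The top crop shows the stem at full-image pixel (365.5, 298.6), the crank grip top at about (380, 264), the cock hub at (377, 228) and the knob at (418, 233.5). The scene crop shows the grip upright at about (357, 222).

```bash
cat > h.py <<'E'
import numpy as np
from cell import arm
def ray(p,u,v,z):
    M=np.array(p["cam_to_world"]);d=M[:3,:3]@[(u-p["cx"])/p["fx"],(v-p["cy"])/p["fy"],1]
    o=M[:3,3];return (o+d*(z-o[2])/d[2])[:3]
def proj(p,P):
    M=np.array(p["cam_to_world"]);c=M[:3,:3].T@(np.array(P)-M[:3,3]);return c[0]/c[2]*p["fx"]+p["cx"],c[1]/c[2]*p["fy"]+p["cy"]
E
python3 - <<'E'
from h import *
t=arm.get_image("top");s=arm.get_image("scene")
f=lambda x,y:(260+x/3.3,185+y/3.3); g=lambda x,y:(250+x/3.5,180+y/3.5)
for n,c,z in[("stem",f(348,375),.12),("rimL",f(228,375),.1),("rimR",f(465,375),.1),("rimT",f(350,254),.1),("rimB",f(345,495),.1),("crank",f(394,265),.145),("cock",f(386,142),.112),("knob",f(521,160),.122),("vial",f(214,242),.049),("beaker",f(107,325),.05),("stopper",f(490,353),.022),
 ("bp1",f(317,25),.008),("bp2",f(470,53),.008),("bp3",f(232,474),.008),("bp4",f(396,502),.008)]:print(n,ray(t,*c,z).round(4))
for n,c,z in[("stem",g(396,233),.12),("cranktop",g(377,124),.149),("crankmid",g(376,158),.13),("knobtop",g(432,98),.122)]:print(n,ray(s,*c,z).round(4))
E
```

```text
stem [0.4344 0.2006 0.12  ]
rimL [0.4346 0.2578 0.1   ]
rimR [0.4336 0.1419 0.1   ]
rimT [0.4933 0.1972 0.1   ]
rimB [0.376  0.2014 0.1   ]
crank [0.4857 0.1802 0.145 ]
cock [0.5472 0.1797 0.112 ]
knob [0.5367 0.1158 0.122 ]
vial [0.5027 0.2642 0.049 ]
beaker [0.46   0.3201 0.05  ]
stopper [0.4436 0.1173 0.022 ]
bp1 [0.6245 0.2064 0.008 ]
bp2 [0.6081 0.1224 0.008 ]
bp3 [0.3797 0.2557 0.008 ]
bp4 [0.3641 0.1675 0.008 ]
stem [0.4326 0.199  0.12  ]
cranktop [0.4789 0.1816 0.149 ]
crankmid [0.4798 0.181  0.13  ]
knobtop [0.5291 0.1174 0.122 ]
```

Axis is at about (0.434, 0.200) and the crank angle is about -0.38 rad (radius 54 mm, as specified). The cock lies 115 mm off along -0.18 rad, also as specified, and the lever points at -1.73 rad. Next I align the tool yaw to 0 and go round the column along x ≈ 0.26.

Emit:
drive_tool:
  motion: [0,0,0,0,0,0.143,0,0,0,0,0,0.143,0,0,0,0,0,0.142,0,-2,0,0,0,0,0,-4,0,0,0,0,0,-5,0,0,0,0,0,-5,0,0,0,0,0,-5,0,0,0,0,0,-5,0,0,0,0,0,-5,0,0,0,0,0,-5,0,0,0,0,0,-4,0,0,0,0,0,-2,0,0,0,0]
  grip: 60

```text
time: 2.4
position: [0.259, -0.1461, 0.2311]
ee_rot: [-3.142, -0.001, 0.002]
contact_force: [0.5, -0.5, -0.5]
grip_width: 0.762
finger_force: 0.0
```

Emit:
drive_tool:
  motion: [0,-2,0,0,0,0,0,-3,0,0,0,0,0,-3,0,0,0,0,0,-3,0,0,0,0,0,-3,0,0,0,0,0,-3,0,0,0,0,0,-3,0,0,0,0,0,-3,0,0,0,0,0,-3,0,0,0,0,0,-3,0,0,0,0,0,-2,0,0,0,0,0,-1,0,0,0,0]

```text
time: 3.6
position: [0.2592, 0.1729, 0.2316]
ee_rot: [-3.141, -0.0, 0.003]
contact_force: [-0.6, -1.0, -0.7]
grip_width: 0.763
finger_force: 0.0
```

Emit:
drive_tool:
  motion: [2,-0.1,0,0,0,0,4,-0.1,0,0,0,0,4,-0.1,0,0,0,0,4,-0.1,0,0,0,0,4,-0.1,0,0,0,0,3,-0.1,0,0,0,0,1.4,-0.1,0,0,0,0,0,0,2,0,0,0,0,0,2,0,0,0,0,0,1,0,0,0,0,0,0,0,0,0]

```text
time: 4.7
position: [0.482, 0.1779, 0.1794]
ee_rot: [3.141, 0.004, -0.0]
contact_force: [-0.3, -0.3, -0.1]
grip_width: 0.763
finger_force: 0.0
```

```bash
python3 - <<'E'
from h import *
import cv2
s=arm.get_image("scene");print(arm.sense()["position"],[np.round(proj(s,P),1) for P in([.484,.18,.13],arm.sense()["position"])])
cv2.imwrite("pics/s2.png",cv2.resize(s["frame"][140:300,270:450,::-1],None,fx=4,fy=3.7,interpolation=cv2.INTER_CUBIC))
E
```

```text
[0.48289142 0.17818502 0.18078388] [array([356.6, 223.9]), array([358.8, 196.6])]
```

View pics/s2.png

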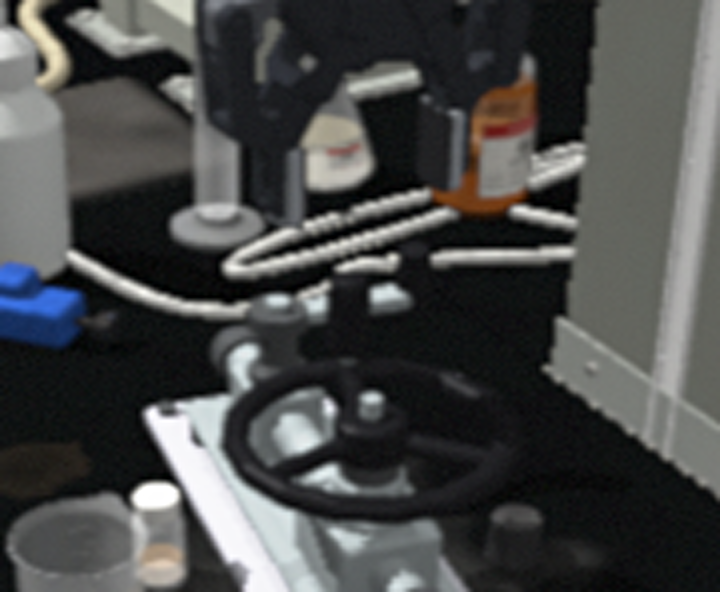

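The fingers (crop x ≈ 280 and 440) straddle the black grip (crop about (350, 310)), so they are lined up. I descend and grip.

Emit:
drive_tool:
  motion: [0,0,1,0,0,0,0,-0.1,2,0,0,0,0.1,-0.1,2,0,0,0,0,0,1,0,0,0,0,0,0.4,0,0,0,0,0,0,0,0,0]

```text
time: 5.35
position: [0.4844, 0.1802, 0.1173]
ee_rot: [3.142, 0.0, -0.0]
contact_force: [0.6, 0.2, -0.2]
grip_width: 0.765
finger_force: 0.0
```

Emit:
drive_tool:
  motion: [0,0,0,0,0,0,0,0,0,0,0,0,0,0,0,0,0,0,0,0,0,0,0,0,0,0,0,0,0,0,0,0,0,0,0,0,0,0,0,0,0,0,0,0,0,0,0,0]
  grip: 255

```text
time: 6.15
position: [0.4853, 0.1805, 0.1182]
ee_rot: [-3.141, -0.002, -0.0]
contact_force: [-0.2, -0.4, 4.7]
grip_width: 0.2
finger_force: 58.7
```

```bash
cat >> h.py <<'E'
def arc(t0,n,d=0.1,R=5.5):
    t=t0+d*np.arange(n+1);x=np.round(R*np.cos(t),2);y=np.round(R*np.sin(t),2)
    return ", ".join(f"{a:.2f}, {-b:.2f}, 0,0,0,0" for a,b in zip(np.diff(x),np.diff(y)))
E
python3 - <<'E'
from h import *
for k in range(14): print(round(-.37+.4*k,2), arc(-.37+.4*k,4))
E
```

```text
-0.37 0.17, -0.52, 0,0,0,0, 0.12, -0.54, 0,0,0,0, 0.07, -0.55, 0,0,0,0, 0.01, -0.54, 0,0,0,0
0.03 -0.05, -0.55, 0,0,0,0, -0.09, -0.54, 0,0,0,0, -0.16, -0.53, 0,0,0,0, -0.20, -0.51, 0,0,0,0
0.43 -0.25, -0.49, 0,0,0,0, -0.31, -0.46, 0,0,0,0, -0.34, -0.43, 0,0,0,0, -0.39, -0.39, 0,0,0,0
0.83 -0.42, -0.35, 0,0,0,0, -0.46, -0.31, 0,0,0,0, -0.48, -0.25, 0,0,0,0, -0.51, -0.21, 0,0,0,0
1.23 -0.53, -0.16, 0,0,0,0, -0.54, -0.11, 0,0,0,0, -0.55, -0.05, 0,0,0,0, -0.55, 0.01, 0,0,0,0
1.63 -0.54, 0.06, 0,0,0,0, -0.54, 0.11, 0,0,0,0, -0.52, 0.17, 0,0,0,0, -0.51, 0.22, 0,0,0,0
2.03 -0.48, 0.27, 0,0,0,0, -0.45, 0.31, 0,0,0,0, -0.42, 0.36, 0,0,0,0, -0.38, 0.40, 0,0,0,0
2.43 -0.33, 0.43, 0,0,0,0, -0.30, 0.47, 0,0,0,0, -0.24, 0.49, 0,0,0,0, -0.20, 0.51, 0,0,0,0
2.83 -0.14, 0.53, 0,0,0,0, -0.09, 0.55, 0,0,0,0, -0.03, 0.55, 0,0,0,0, 0.02, 0.55, 0,0,0,0
3.23 0.08, 0.54, 0,0,0,0, 0.13, 0.53, 0,0,0,0, 0.18, 0.52, 0,0,0,0, 0.23, 0.50, 0,0,0,0
3.63 0.28, 0.47, 0,0,0,0, 0.33, 0.44, 0,0,0,0, 0.37, 0.41, 0,0,0,0, 0.41, 0.37, 0,0,0,0
4.03 0.44, 0.32, 0,0,0,0, 0.48, 0.28, 0,0,0,0, 0.50, 0.23, 0,0,0,0, 0.52, 0.18, 0,0,0,0
4.43 0.53, 0.13, 0,0,0,0, 0.55, 0.07, 0,0,0,0, 0.55, 0.02, 0,0,0,0, 0.55, -0.04, 0,0,0,0
4.83 0.54, -0.09, 0,0,0,0, 0.53, -0.15, 0,0,0,0, 0.51, -0.19, 0,0,0,0, 0.49, -0.25, 0,0,0,0
```

Emit:
drive_tool:
  motion: [0.17,-0.52,0,0,0,0,0.12,-0.54,0,0,0,0,0.07,-0.55,0,0,0,0,0.01,-0.54,0,0,0,0,0,0,0,0,0,0]

```text
time: 6.65
position: [0.489, 0.2025, 0.1181]
ee_rot: [-3.141, -0.002, 0.0]
contact_force: [0.2, 0.8, 4.8]
grip_width: 0.2
finger_force: 58.8
```

Emit:
drive_tool:
  motion: [-0.05,-0.55,0,0,0,0,-0.09,-0.54,0,0,0,0,-0.16,-0.53,0,0,0,0,-0.2,-0.51,0,0,0,0,0,0,0,0,0,0]

```text
time: 7.15
position: [0.4838, 0.2239, 0.1182]
ee_rot: [-3.141, -0.002, 0.0]
contact_force: [0.7, -0.3, 6.5]
grip_width: 0.2
finger_force: 58.8
```

Emit:
drive_tool:
  motion: [-0.25,-0.49,0,0,0,0,-0.31,-0.46,0,0,0,0,-0.34,-0.43,0,0,0,0,-0.39,-0.39,0,0,0,0,0,0,0,0,0,0]

```text
time: 7.65
position: [0.4708, 0.2415, 0.1182]
ee_rot: [-3.141, -0.002, 0.0]
contact_force: [0.2, 0.7, 4.5]
grip_width: 0.202
finger_force: 58.8
```

Emit:
drive_tool:
  motion: [-0.42,-0.35,0,0,0,0,-0.46,-0.31,0,0,0,0,-0.48,-0.25,0,0,0,0,-0.51,-0.21,0,0,0,0,0,0,0,0,0,0]

```text
time: 8.15
position: [0.4517, 0.2527, 0.1182]
ee_rot: [-3.141, -0.001, 0.0]
contact_force: [-1.0, 0.5, 5.5]
grip_width: 0.2
finger_force: 58.9
```

Emit:
drive_tool:
  motion: [-0.53,-0.16,0,0,0,0,-0.54,-0.11,0,0,0,0,-0.55,-0.05,0,0,0,0,-0.55,0.01,0,0,0,0,0,0,0,0,0,0]

```text
time: 8.65
position: [0.4298, 0.2556, 0.1182]
ee_rot: [-3.141, -0.001, 0.0]
contact_force: [-0.6, -1.0, 6.2]
grip_width: 0.196
finger_force: 58.9
```

Emit:
drive_tool:
  motion: [-0.54,0.06,0,0,0,0,-0.54,0.11,0,0,0,0,-0.52,0.17,0,0,0,0,-0.51,0.22,0,0,0,0,0,0,0,0,0,0]

```text
time: 9.15
position: [0.4088, 0.2497, 0.1182]
ee_rot: [-3.141, -0.001, -0.0]
contact_force: [0.1, -0.3, 7.0]
grip_width: 0.2
finger_force: 59.0
```

Emit:
drive_tool:
  motion: [-0.48,0.27,0,0,0,0,-0.45,0.31,0,0,0,0,-0.42,0.36,0,0,0,0,-0.38,0.4,0,0,0,0,0,0,0,0,0,0]

```text
time: 9.65
position: [0.3917, 0.2362, 0.1182]
ee_rot: [-3.141, -0.002, -0.0]
contact_force: [-0.4, -1.1, 7.0]
grip_width: 0.195
finger_force: 59.0
```

Emit:
drive_tool:
  motion: [-0.33,0.43,0,0,0,0,-0.3,0.47,0,0,0,0,-0.24,0.49,0,0,0,0,-0.2,0.51,0,0,0,0,0,0,0,0,0,0]

```text
time: 10.15
position: [0.3821, 0.2191, 0.1184]
ee_rot: [-3.136, -0.004, -0.002]
contact_force: [1.7, 6.2, 3.0]
grip_width: 0.199
finger_force: 58.7
```

Load came on in the last step: about 6.4 N tangential, with the crank at about 2.76 rad, so the onset lies in 2.43 to 2.76 (I take 2.65). The commanded end is about 2.65 + 6.28 + 0.065 wind-up ≈ 9.0.

```bash
python3 - <<'E'
from h import *
for t,n in((2.83,20),(4.83,20),(6.83,20),(8.83,2)): print(t,arc(t,n),"\n")
E
```

```text
2.83 -0.14, 0.53, 0,0,0,0, -0.09, 0.55, 0,0,0,0, -0.03, 0.55, 0,0,0,0, 0.02, 0.55, 0,0,0,0, 0.08, 0.54, 0,0,0,0, 0.13, 0.53, 0,0,0,0, 0.18, 0.52, 0,0,0,0, 0.23, 0.50, 0,0,0,0, 0.28, 0.47, 0,0,0,0, 0.33, 0.44, 0,0,0,0, 0.37, 0.41, 0,0,0,0, 0.41, 0.37, 0,0,0,0, 0.44, 0.32, 0,0,0,0, 0.48, 0.28, 0,0,0,0, 0.50, 0.23, 0,0,0,0, 0.52, 0.18, 0,0,0,0, 0.53, 0.13, 0,0,0,0, 0.55, 0.07, 0,0,0,0, 0.55, 0.02, 0,0,0,0, 0.55, -0.04, 0,0,0,0 

4.83 0.54, -0.09, 0,0,0,0, 0.53, -0.15, 0,0,0,0, 0.51, -0.19, 0,0,0,0, 0.49, -0.25, 0,0,0,0, 0.46, -0.30, 0,0,0,0, 0.44, -0.34, 0,0,0,0, 0.39, -0.38, 0,0,0,0, 0.36, -0.42, 0,0,0,0, 0.31, -0.45, 0,0,0,0, 0.26, -0.48, 0,0,0,0, 0.22, -0.51, 0,0,0,0, 0.16, -0.52, 0,0,0,0, 0.12, -0.54, 0,0,0,0, 0.05, -0.55, 0,0,0,0, 0.00, -0.55, 0,0,0,0, -0.05, -0.54, 0,0,0,0, -0.11, -0.54, 0,0,0,0, -0.16, -0.53, 0,0,0,0, -0.21, -0.51, 0,0,0,0, -0.26, -0.48, 0,0,0,0 

6.83 -0.31, -0.45, 0,0,0,0, -0.35, -0.43, 0,0,0,0, -0.40, -0.38, 0,0,0,0, -0.43, -0.34, 0,0,0,0, -0.46, -0.30, 0,0,0,0, -0.49, -0.25, 0,0,0,0, -0.51, -0.20, 0,0,0,0, -0.53, -0.15, 0,0,0,0, -0.54, -0.10, 0,0,0,0, -0.55, -0.04, 0,0,0,0, -0.55, 0.02, 0,0,0,0, -0.54, 0.06, 0,0,0,0, -0.54, 0.13, 0,0,0,0, -0.52, 0.17, 0,0,0,0, -0.50, 0.23, 0,0,0,0, -0.48, 0.28, 0,0,0,0, -0.44, 0.32, 0,0,0,0, -0.41, 0.36, 0,0,0,0, -0.38, 0.41, 0,0,0,0, -0.33, 0.44, 0,0,0,0 

8.83 -0.28, 0.47, 0,0,0,0, -0.24, 0.49, 0,0,0,0
```

First 5 rows, as a check.

Emit:
drive_tool:
  motion: [-0.14,0.53,0,0,0,0,-0.09,0.55,0,0,0,0,-0.03,0.55,0,0,0,0,0.02,0.55,0,0,0,0,0.08,0.54,0,0,0,0]

```text
time: 10.65
position: [0.3794, 0.1925, 0.1182]
ee_rot: [-3.135, -0.001, -0.002]
contact_force: [-0.8, 7.4, 7.1]
grip_width: 0.197
finger_force: 59.1
```

Emit:
drive_tool:
  motion: [0.13,0.53,0,0,0,0,0.18,0.52,0,0,0,0,0.23,0.5,0,0,0,0,0.28,0.47,0,0,0,0,0.33,0.44,0,0,0,0,0.37,0.41,0,0,0,0,0.41,0.37,0,0,0,0,0.44,0.32,0,0,0,0,0.48,0.28,0,0,0,0,0.5,0.23,0,0,0,0,0.52,0.18,0,0,0,0,0.53,0.13,0,0,0,0,0.55,0.07,0,0,0,0,0.55,0.02,0,0,0,0,0.55,-0.04,0,0,0,0]

```text
time: 12.15
position: [0.4373, 0.1457, 0.1179]
ee_rot: [3.141, 0.006, -0.0]
contact_force: [-8.0, -0.9, 13.7]
grip_width: 0.202
finger_force: 60.0
```

Emit:
drive_tool:
  motion: [0.54,-0.09,-0.05,0,0,0,0.53,-0.15,-0.05,0,0,0,0.51,-0.19,-0.05,0,0,0,0.49,-0.25,-0.05,0,0,0,0.46,-0.3,0,0,0,0,0.44,-0.34,0,0,0,0,0.39,-0.38,0,0,0,0,0.36,-0.42,0,0,0,0,0.31,-0.45,0,0,0,0,0.26,-0.48,0,0,0,0]

```text
time: 13.15
position: [0.4808, 0.1734, 0.1183]
ee_rot: [3.135, 0.005, 0.001]
contact_force: [-0.6, -8.2, 3.9]
grip_width: 0.2
finger_force: 59.2
```

Emit:
drive_tool:
  motion: [0.22,-0.51,0,0,0,0,0.16,-0.52,0,0,0,0,0.12,-0.54,0,0,0,0,0.05,-0.55,0,0,0,0,0,-0.55,0,0,0,0,-0.05,-0.54,0,0,0,0,-0.11,-0.54,0,0,0,0,-0.16,-0.53,0,0,0,0,-0.21,-0.51,0,0,0,0,-0.26,-0.48,0,0,0,0]

```text
time: 14.15
position: [0.4814, 0.2266, 0.1185]
ee_rot: [3.137, -0.003, 0.001]
contact_force: [5.7, -5.5, -1.5]
grip_width: 0.2
finger_force: 58.5
```

Emit:
drive_tool:
  motion: [-0.31,-0.45,0,0,0,0,-0.35,-0.43,0,0,0,0,-0.4,-0.38,0,0,0,0,-0.43,-0.34,0,0,0,0,-0.46,-0.3,0,0,0,0,-0.49,-0.25,0,0,0,0,-0.51,-0.2,0,0,0,0,-0.53,-0.15,0,0,0,0,-0.54,-0.1,0,0,0,0,-0.55,-0.04,0,0,0,0,-0.55,0.02,0,0,0,0,-0.54,0.06,0,0,0,0]

```text
time: 15.35
position: [0.4254, 0.2546, 0.1186]
ee_rot: [-3.14, -0.006, -0.0]
contact_force: [7.6, 1.9, -4.3]
grip_width: 0.197
finger_force: 58.6
```

Emit:
drive_tool:
  motion: [-0.54,0.13,0,0,0,0,-0.52,0.17,0,0,0,0,-0.5,0.23,0,0,0,0,-0.48,0.28,0,0,0,0,-0.44,0.32,0,0,0,0,-0.41,0.36,0,0,0,0,-0.38,0.41,0,0,0,0,-0.33,0.44,0,0,0,0,-0.28,0.47,0,0,0,0,-0.17,0.34,0,0,0,0,0,0,0,0,0,0]

```text
time: 16.45
position: [0.3836, 0.2241, 0.1186]
ee_rot: [-3.138, -0.003, -0.001]
contact_force: [4.1, 5.0, -4.5]
grip_width: 0.199
finger_force: 58.8
```

Emit:
drive_tool:
  motion: [0.14,-0.32,0,0,0,0,0,0,0,0,0,0]

```text
time: 16.65
position: [0.3841, 0.2258, 0.1185]
ee_rot: [3.14, 0.0, 0.0]
contact_force: [2.0, 0.7, -1.1]
grip_width: 0.199
finger_force: 59.1
```

Emit:
drive_tool:
  motion: [0,0,0,0,0,0,0,0,0,0,0,0,0,0,0,0,0,0,0,0,0,0,0,0,0,0,0,0,0,0,0,0,0,0,0,0]
  grip: 120

```text
time: 17.25
position: [0.3844, 0.2261, 0.1193]
ee_rot: [3.142, 0.0, -0.0]
contact_force: [-0.1, -0.1, 0.7]
grip_width: 0.533
finger_force: 0.0
```

Emit:
drive_tool:
  motion: [0,0,-1,0,0,0,0,0,-2,0,0,0,0,0,-3,0,0,0,0,0,-3,0,0,0,0,0,-1,0,0,0]

```text
time: 17.75
position: [0.3867, 0.227, 0.2237]
ee_rot: [-3.139, -0.007, -0.0]
contact_force: [0.9, 0.2, -0.0]
grip_width: 0.529
finger_force: 0.0
```

Emit:
drive_tool:
  motion: [1.9,1.4,0,0,0,0,3.8,2.8,0,0,0,0,3.8,2.8,0,0,0,0,3.7,2.7,0,0,0,0,1.9,1.4,0,0,0,0,0,0,0,0,0,-0.141,0,0,0,0,0,-0.141,0,0,0,0,0,-0.141,0,0,0,0,0,-0.141,0,0,0,0,0,-0.141,0,0,0,0,0,-0.141,0,0,0,0,0,-0.141,0,0,0,0,0,-0.141,0,0,0,0,0,-0.141,0,0,0,0,0,-0.141,0,0,0,0,0,0]
  grip: 160

```text
time: 19.35
position: [0.535, 0.115, 0.2186]
ee_rot: [-3.14, 0.0, 1.41]
contact_force: [-0.6, -0.1, -0.2]
grip_width: 0.373
finger_force: 0.0
```

```bash
python3 - <<'E'
from h import *
import cv2
s=arm.get_image("scene");st=arm.sense();print(st["position"],st["ee_rot"],st["joint_positions"],[np.round(proj(s,P),1) for P in([.536,.116,.107],st["position"])])
cv2.imwrite("pics/s3.png",cv2.resize(s["frame"][130:330,260:460,::-1],None,fx=3,fy=3,interpolation=cv2.INTER_CUBIC))
E
```

```text
[0.535065   0.11501341 0.2186932 ] [-3.14051912e+00  2.63378759e-04  1.40699377e+00] [8.34712847e-02 6.39636160e-02 1.80937618e+00 7.74111729e-06
 1.26935820e+00 2.47271677e-01] [array([371.6, 213.5]), array([375.1, 155.8])]
```

View pics/s3.png

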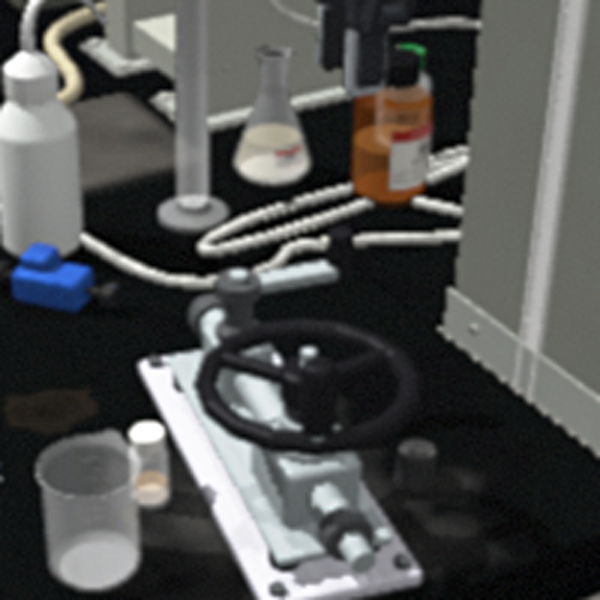

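The knob is seen at crop (342, 238), within a few mm of the model, and the tool is straddling above it. I descend with the fingers on either side of the lever.

Emit:
drive_tool:
  motion: [-0.1,0,2,0,0,0,-0.1,0.1,3,0,0,0,0,0,3,0,0,0,0,0,2,0,0,0,0,0,1,0,0,0,0,0,0.6,0,0,0,0,0,0,0,0,0]

```text
time: 20.1
position: [0.536, 0.1129, 0.103]
ee_rot: [-3.141, 0.0, 1.409]
contact_force: [-0.0, -0.2, -0.9]
grip_width: 0.374
finger_force: 0.0
```

Emit:
drive_tool:
  motion: [0.03,0.67,0,0,0,-0.1,0.03,0.67,0,0,0,-0.1,0.03,0.67,0,0,0,-0.1,0.04,0.67,0,0,0,-0.1,0,0,0,0,0,0]

```text
time: 20.6
position: [0.5638, 0.114, 0.1046]
ee_rot: [3.14, 0.0, 1.809]
contact_force: [-1.7, -0.4, -0.0]
grip_width: 0.374
finger_force: 0.4
```

Emit:
drive_tool:
  motion: [0.03,0.67,0.1,0,0,-0.1,0.03,0.67,0.1,0,0,-0.1,0.03,0.67,0,0,0,-0.1,0.04,0.67,0,0,0,-0.1,0.03,0.67,0,0,0,-0.1,0.03,0.67,0,0,0,-0.1,0.03,0.67,0,0,0,-0.1,0.04,0.67,0,0,0,-0.1,0,0,0,0,0,0]

```text
time: 21.5
position: [0.6057, 0.1451, 0.1025]
ee_rot: [3.141, 0.002, 2.608]
contact_force: [-0.8, -1.6, 0.9]
grip_width: 0.37
finger_force: 0.5
```

Emit:
drive_tool:
  motion: [0.03,0.67,0,0,0,-0.1,0.03,0.67,0,0,0,-0.1,0.03,0.67,0,0,0,-0.1,0.02,0.4,0,0,0,-0.06,0,0,0,0,0,0]

```text
time: 22.0
position: [0.6139, 0.1674, 0.1024]
ee_rot: [3.142, 0.002, 2.967]
contact_force: [0.8, -1.5, 1.1]
grip_width: 0.372
finger_force: 0.7
```

Emit:
drive_tool:
  motion: [0,0.2,0,0,0,-0.03,0,0.1,0,0,0,-0.01,0,0,0,0,0,0]

```text
time: 22.3
position: [0.6139, 0.1703, 0.1018]
ee_rot: [3.142, 0.001, 3.009]
contact_force: [0.6, -2.8, 1.0]
grip_width: 0.374
finger_force: 1.0
```

Emit:
drive_tool:
  motion: [0,0.2,0,0,0,-0.03,0,0,0,0,0,0]

```text
time: 22.5
position: [0.614, 0.1725, 0.1014]
ee_rot: [3.142, 0.0, 3.04]
contact_force: [0.5, -1.6, 1.3]
grip_width: 0.372
finger_force: 1.0
```

Emit:
drive_tool:
  motion: [0,0.2,0,0,0,-0.02,0,0,0,0,0,0]

```text
time: 22.7
position: [0.6142, 0.1747, 0.1014]
ee_rot: [3.141, 0.001, 3.06]
contact_force: [1.3, -1.7, 2.5]
grip_width: 0.37
finger_force: 1.0
```

Emit:
drive_tool:
  motion: [0,0.2,0,0,0,0,0,0,0,0,0,0]

```text
time: 22.9
position: [0.6143, 0.1759, 0.1013]
ee_rot: [-3.14, 0.0, 3.06]
contact_force: [0.5, -4.4, 2.1]
grip_width: 0.372
finger_force: 2.2
```

Emit:
drive_tool:
  motion: [0,0.2,0,0,0,0,0,0,0,0,0,0]

```text
time: 23.1
position: [0.6144, 0.1768, 0.1012]
ee_rot: [-3.138, -0.0, 3.06]
contact_force: [0.3, -8.1, 2.0]
grip_width: 0.373
finger_force: 3.6
```

The force rose to 8 N, so the lever is at its stop. I back off to mid-gap and lift.

Emit:
drive_tool:
  motion: [0,-0.5,0,0,0,0,0,-0.4,0,0,0,0,0,0,0,0,0,0]

```text
time: 23.4
position: [0.6128, 0.1697, 0.1007]
ee_rot: [3.14, -0.002, 3.059]
contact_force: [0.3, 0.2, -0.3]
grip_width: 0.372
finger_force: 0.0
```

Emit:
drive_tool:
  motion: [0,0,-1,0,0,0,0,0,-3,0,0,0,0,0,-4,0,0,0,0,0,-4,0,0,0,2,0,-2,0,0,0,4,0,0,0,0,0,5,0,0,0,0,0,5,0,0,0,0,0,5,0,0,0,0,0,4,0,0,0,0,0,2,0,0,0,0,0,0,0,0,0,0,0]

```text
time: 24.6
position: [0.3421, 0.1922, 0.2417]
ee_rot: [3.14, 0.0, 3.062]
contact_force: [0.4, 0.6, 0.4]
grip_width: 0.372
finger_force: 0.0
```

```bash
python3 - <<'E'
from h import *
import cv2
s=arm.get_image("top");st=arm.sense();print(st["position"],st["contact_force"])
cv2.imwrite("pics/t3.png",cv2.resize(s["frame"][165:365,240:460,::-1],None,fx=3,fy=3,interpolation=cv2.INTER_CUBIC))
E
```

```text
[0.34390067 0.19212412 0.24211597] [ 0.4658212   0.45046791 -0.14640297]
```

View pics/t3.png

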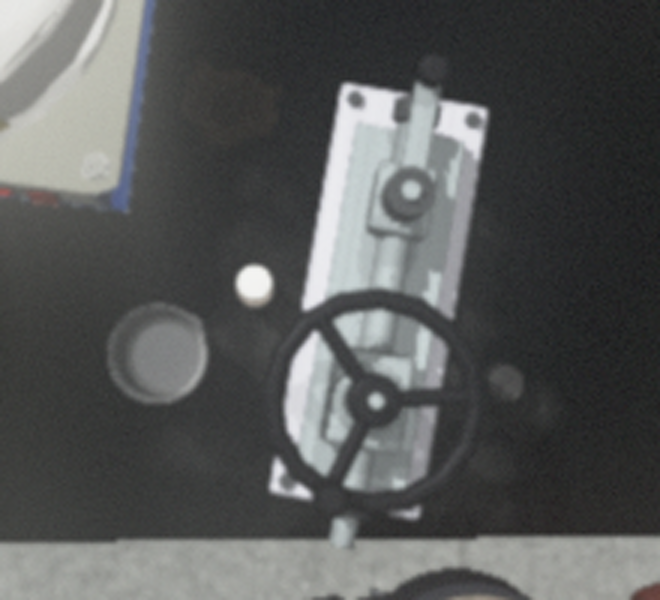

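The lever lies along the pipe with its knob at crop (432, 68). The crank rests at about (332, 495), which is about 2.7 rad as intended, and the beaker, vial and stopper have not moved.

```bash
python3 -c "
from cell import arm
print(arm.sign_off())"
```

```text
the job is handed in; nothing more can be done
None
```

I handed the job in at about 25 s; the sign-off returned no verdict. By crank angle and felt load the valve is open one driven turn (0.99 to 1.04), the crank is released, the cock lever is in line at its stop, and the bystanders are undisturbed.

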